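# Pin the levelling stand and wedge up its plate

## Task

Lock the sliding carriage of the small levelling stand: take the headed pin out of its parking block, push it down through the fork and lug holes at the side of the stand until its collar is seated on the fork, and let it go. Then take the wooden wedge by its block and push it flat along the bench, thin end first and square, under the free front edge of the hinged plate until that edge just lifts off its rests, about 4 mm and no more than 7 mm, without touching the plate; finish holding the wedge in the gripper just there. Do not disturb the flask, the beaker or the measuring cylinder.

Things in the scene. Friction and masses are not known exactly. Their poses are not given: they have to be found in the camera images.
- stand: aluminium levelling stand, fixed: two rails along its x, 14 mm high, 84 mm apart inside, open to the bench at the front (-x end, x = -75 mm) where the wedge goes in; rear end x = +131, fork out to y = +116. Origin on the bench between the rails; x front to rear, y to the fork, z up. On it a hinged plate, 110 mm wide, top at 25 mm (its bubble level reaches 36 mm)
- fork_hole (a point): centre of the fork's upper hole, on its top face 38 mm above the bench, at x = 80, y = 90 mm in the stand's frame. The vertical hole, 12.5 mm wide, passes the upper fork plate (8 mm), the carriage's lug (8 mm) and the lower fork block, down to the bench. Nothing stands above the fork's top
- plate_nose (a point): centre of the plate's rounded front edge (bar of 8 mm diameter along the stand's y, 110 mm long), 22 mm above the bench at rest, so the underside is 18 mm above it; 130 mm in front of the hinge axis, at x = -70, y = 0 mm in the stand's frame; moves with plate and carriage
- top_plate (a joint): angle of the hinged plate (0.6 kg or so) in rad: 0 lying on its rests, grows as the front edge rises (4 mm of lift = 0.031 rad). It falls back by its weight
- carriage (a joint): slide of the carriage that carries plate and lug, in m: 0 with lug and fork holes in line (as at the start), grows towards the rear, at most 0.03. It moves easily (about 1 N) and so runs away from the wedge unless pinned; pinned it still has about 2 mm of play
- pin_knob (a point): middle of the pin's black knob, on its axis (16 mm diameter, 34 mm tall, ends 17 mm above and below this point). Pin 60 g, upright, z up along it. Below the knob a steel collar (22 mm diameter, 5 mm), then the shank (10 mm diameter, 34 mm long, tapered foot); the foot is 56 mm below this point
- pin_collar (a point): centre of the underside of the pin's collar, 22 mm below the knob's middle; when the pin is seated this point lies on the fork_hole point
- pin_block: grey parking block, fixed to the bench, 44 x 44 x 38 mm, origin at the centre of its underside; the pin stands in its vertical hole at the start, the collar on the block's top, the foot 4 mm above the bench
- wedge_grip (a point): centre of the wooden wedge's grip block, 23 mm up; block 40 (x) x 32 (y, gripped across) x 46 mm high. x points to the thin end: ramp from the block's face (x = 20 mm, 30 mm high) to the tip (x = 120, 4 mm high), flat below. 0.12 kg. It meets the resting edge when 67 mm in front of plate_nose; 3.85 mm further in lifts 1 mm, so 4 mm at about 51 mm. Push 3 to 10 N
- conical_flask: glass conical flask, 92 mm diameter, 124 mm high, origin at the centre of its underside; leave it alone
- small_beaker: glass beaker, 66 mm diameter, 92 mm high, origin at the centre of its underside; leave it alone
- cylinder: stoppered glass measuring cylinder, 30 mm diameter, 131 mm high, origin at the centre of its underside; leave it alone
Mind the look-alikes: they are no part of the job. What is shaped like the part that bears pin_knob but pink is not meant.

How it is judged (in metres and radians):
On the way:
1. the pin is seated in fork and lug and let go, the plate still lying on its rests (horizontal distance between pin_collar and fork_hole below 0.004 m and z of pin_collar in the frame of fork_hole between -0.003 and 0.003 m and angle between pin_knob's own z axis and vertical below 0.12 rad and contact force between the fingers and pin below 0.1 N and value of joint top_plate below 0.008 rad), for 0.2 s.
At the end, for the whole second after the job is handed in: Pin seated (3 mm high, 4 mm sideways, tilt 0.12 rad) and let go; plate's front edge at rest 1.6 to 7 mm above its rests (0.012 to 0.055 rad), carried by the wedge (> 0.5 N), not touched by the robot; wedge flat on the bench, within 0.2 rad of square, held by the fingers (> 1 N) (horizontal distance between pin_collar and fork_hole below 0.004 m and z of pin_collar in the frame of fork_hole between -0.003 and 0.003 m and angle between pin_knob's own z axis and vertical below 0.12 rad and value of joint top_plate between 0.012 and 0.055 rad and velocity of joint top_plate between -0.03 and 0.03 rad/s and contact force between wedge and top_plate above 0.5 N and contact force between the fingers and wedge above 1 N and contact force between each of the arm, the fingers and top_plate below 0.2 N and contact force between the fingers and pin below 0.1 N and height (world z) of wedge_grip below 0.028 m and angle between wedge_grip's own z axis and vertical below 0.08 rad and angle between the x axis of wedge_grip and the x axis of stand, either way round below 0.2 rad); the arm keeps its last pose, push and grip.
It fails at once if the plate is jacked up far too high (front edge 12 mm) (value of joint top_plate above 0.092 rad).
It fails at once if flask, beaker or cylinder is disturbed (moved by 30 mm or tipped) (distance of any of conical_flask, small_beaker, cylinder from where it was at the start of the episode above 0.03 m or angle between any of conical_flask, small_beaker, cylinder's own z axis and vertical above 0.4 rad).
It fails at once if the robot itself touches the hinged plate (contact force between any of the arm, the fingers and top_plate above 1 N).
It also fails if it takes over 64 s, if anything falls off the work surface, if the arm or the gripper's body presses on something with over 40 N, if the wrist force passes 120 N, or if a joint passes its speed limit or range.

## Robot

A 7-joint arm with a two-finger parallel gripper is mounted at the origin on a cart in front of the work surface, level with it; the furniture and walls round the work are solid. World frame = base frame: x ahead of the robot, y to its left, z up, the work surface at z = 0. Lengths are in mm, angles in rad, forces in N, time in s.
With the tool pointing down it reaches from about 400 to 850 mm from the base axis. Payload 4.5 kg.
Tool frame: the origin (TCP) lies on the centre line of the jaws, within the pads' length; the fingertips stand 8 mm ahead of it and the grasp point (between the pads) lies 11 mm behind it (ctrl.nose_length is the distance from the TCP to the fingertips, in mm); z points along the fingers, y is the direction in which the jaws open and shut (so a half turn about z gives the same grasp; the last joint's range is limited). The gripper opens to 88 mm and grips with 3 to 60 N. Pads are 18 mm wide; open, the fingers measure 123 mm over their backs; the gripper's body (75 mm by 187 mm) begins 45 mm behind the grasp point.
Start: joints at [0.034, 0.689, -0.195, 1.565, 0.157, 0.902, -0.215], TCP at [625.022, 0.025, 246.743] pointing down, gripper open.
Joint ranges: [-3.01, 3.01], [-0.46, 2.08], [-1.47, 1.51], [0.13, 2.56], [-1, 4.14], [0.04, 2.09], [-2.66, 2.66]. Speed limits (rad/s): [2.57, 2.57, 3.14, 3.14, 3.14, 3.14, 3.14].

## Interface

Orientations are given as a 3x3 rotation matrix whose columns are the frame's x, y, z axes.
In Python, from plant import ctrl gives the robot as it stands. The module is installed in compiled form; this text tells all that it offers.
- The arm moves only by the tool arm_command, never from a script. Its argument "targets" is a list of rows, each a list of 6 numbers: the shift along the world's x, y, z in units of 0.1 m (1.0 is 0.1 m), then the turn, a rotation vector about the world's x, y, z in units of 180 degrees (1.0 is 180 degrees). In form: [[dx, dy, dz, ax, ay, az], ...]. A call has exactly 10 rows; each row shifts and turns the pose as measured when the row begins; what a row does not reach is not made up. A row lasts 1/10 s, in which the tool goes at most 50 mm and 8.59 degrees, less where a joint would pass 70% of its speed; a pose out of reach is approached as far as the arm can. A call with a number of a shift or a turn outside -1 to 1 is refused whole. A call with a gripper value outside its range is refused whole. "hand" is the gripper command: -1 is shut, 1 is fully open, values between are in proportion, set as the call begins (left out, the last holds). The fingers move at their own pace and stop on an object; "force" is the grip in N (left out, the last holds). Time passes only in rows, so rows that do not move let the fingers close, or fill a call up. It gives the time, the measured TCP pose, the force and the opening at its end, in the units of the state.
- ctrl.read_state(): the state, without advancing time (a new reading comes with each control period).
- ctrl.camera(name): name is "scene" or "side" or "wrist"; returns the picture (400x640x3 uint8, red, green, blue); there is no depth.
- ctrl.calibration(name): a dict with "fx", "fy", "cx", "cy" (pixels), "position" and "orientation" of the camera in the world. Camera axes: x right, y up, looking along -z (the intrinsics and any distortion apply to the point x, -y, -z); pixel columns grow to the right and rows downward; lengths in mm; the calibration is good to about 2 mm. The wrist camera is an equidistant fisheye: a pixel r from the principal point sees the ray r / f radians off the axis. A picture is of the moment at which its call begins: read the wrist's pose just before it. calibration takes no time and is no camera call; for the wrist camera it gives the pose at the moment of the call.
- ctrl.sign_off(): hands the job in, once; it reports no verdict.
The state is a dict: "clock": time; "q": joint angles; "joint_velocities": joint speeds; "joint_torque": joint torques, N m; "eef_pos": TCP position; "eef_rot": TCP orientation; "wrist_force": force on the tool from outside, world axes, zero at the start; "torque": the same for the moment, N m; "opening": finger opening in mm.
Only numpy, scipy, OpenCV 4.12 (cv2) and the standard library are available. Lean on these libraries where they do the work, as an engineer would, in place of code of your own. Each camera call takes 0.05 s, during which the arm holds its last target.

## Working session

There is one attempt and no reset: what is moved stays moved. The work goes in short steps, Python scripts to look and compute and a tool call to move; the robot and the scene stay as the last step left them, time stands still between calls to the robot, and variables do not carry over. Pictures are saved under pics/ and viewed, and the job is handed in when it is done.

Besides the shell and the picture viewer there is one more tool, called after "Call:" as a command line: name --pt "numbers of a row" for each row, then --argument value for the rest. arm_command: Moves the arm, as the interface text tells. Its arguments: {"type":"object","properties":{"targets":{"type":"array"},"hand":{"type":"number"},"force":{"type":"number"}},"required":["targets"]}

```bash
mkdir -p pics; cat > h.py <<'E'
import numpy as np, cv2
from plant import ctrl
def snap(name,fn):
    c=ctrl.calibration(name); im=ctrl.camera(name); cv2.imwrite('pics/'+fn+'.png',cv2.cvtColor(im,cv2.COLOR_RGB2BGR)); np.savez('pics/'+fn+'.npz',im=im,name=name,**{k:np.array(v) for k,v in c.items()}); return im,c
def load(fn):
    d=np.load('pics/'+fn+'.npz'); return d['im'],{k:d[k] for k in d.files if k not in('im',)}
def ray(c,u,v):
    x=(u-c['cx'])/c['fx']; y=(v-c['cy'])/c['fy']
    if str(c.get('name',''))=='wrist':
        t=np.hypot(x,y); s=np.sin(t)/t if t>1e-9 else 1; d=np.array([x*s,-y*s,-np.cos(t)])
    else: d=np.array([x,-y,-1.])
    d=np.array(c['orientation'])@d; return np.array(c['position'],float),d/np.linalg.norm(d)
def onz(c,u,v,z):
    p,d=ray(c,u,v); return p+d*(z-p[2])/d[2]
def proj(c,P):
    q=np.array(c['orientation']).T@(np.array(P,float)-np.array(c['position']))
    x,y,z=q[0],-q[1],-q[2]
    if str(c.get('name',''))=='wrist':
        r=np.hypot(x,y); t=np.arctan2(r,z); s=t/r if r>1e-9 else 1/z
        return np.array([c['cx']+c['fx']*x*s,c['cy']+c['fy']*y*s])
    return np.array([c['cx']+c['fx']*x/z,c['cy']+c['fy']*y/z])
def tri(*rs):
    A=np.zeros((3,3));b=np.zeros(3)
    for p,d in rs:
        M=np.eye(3)-np.outer(d,d);A+=M;b+=M@p
    return np.linalg.solve(A,b)
E
python3 - <<'E'
from h import *
for n in('scene','side','wrist'):
    im,c=snap(n,n+'0'); print(n,{k:np.round(v,3).tolist() for k,v in c.items()})
s=ctrl.read_state();print(s)
E
```

```text
scene {'fx': 369.094, 'fy': 369.094, 'cx': 319.316, 'cy': 201.283, 'position': [126.528, 631.302, 829.215], 'orientation': [[-0.806, 0.409, -0.428], [-0.592, -0.577, 0.563], [-0.016, 0.707, 0.707]]}
side {'fx': 410.56, 'fy': 410.56, 'cx': 328.097, 'cy': 205.216, 'position': [699.411, -1191.542, 580.053], 'orientation': [[0.997, -0.001, 0.071], [0.066, 0.39, -0.919], [-0.027, 0.921, 0.389]]}
wrist {'fx': 309.707, 'fy': 309.707, 'cx': 316.909, 'cy': 201.681, 'position': [625.379, 74.45, 384.018], 'orientation': [[1.0, -0.001, 0.002], [0.0, 0.957, 0.291], [-0.002, -0.291, 0.957]]}
{'clock': 0.15, 'q': array([ 0.03378861,  0.68980913, -0.19453196,  1.56604833,  0.1572961 ,
        0.90247396, -0.21507856]), 'joint_velocities': array([ 7.36391689e-04, -2.48600052e-05, -5.58854718e-04, -4.59374124e-03,
        1.79545174e-05,  9.46895660e-04,  9.23958896e-04]), 'joint_torque': array([-1.46674727e-03, -5.27863634e+01, -1.26819178e+00, -1.53587687e+01,
       -5.24473807e-02,  3.92338901e-03,  1.12435155e-04]), 'eef_pos': array([ 6.24562113e+02, -2.13285985e-02,  2.46098388e+02]), 'eef_rot': array([[-9.23661769e-05,  9.99999088e-01, -1.34731272e-03],
       [ 9.99999992e-01,  9.22504638e-05, -8.59462060e-05],
       [-8.58218374e-05, -1.34732065e-03, -9.99999089e-01]]), 'wrist_force': array([-0.15484119, -0.38432778, -0.51922751]), 'torque': array([-0.00355308, -0.03725664,  0.01738509]), 'opening': 88.09741848462012}
```

View pics/scene0.png

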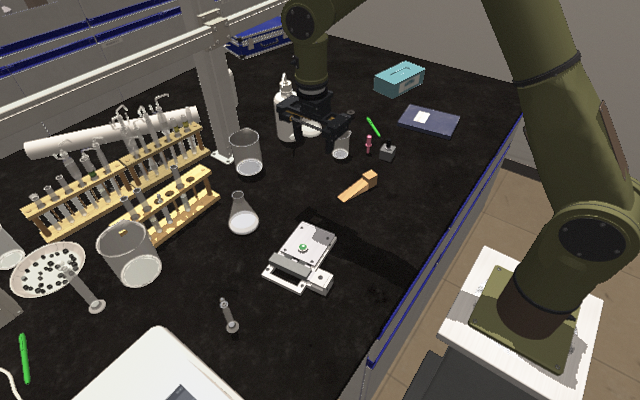

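View pics/side0.png

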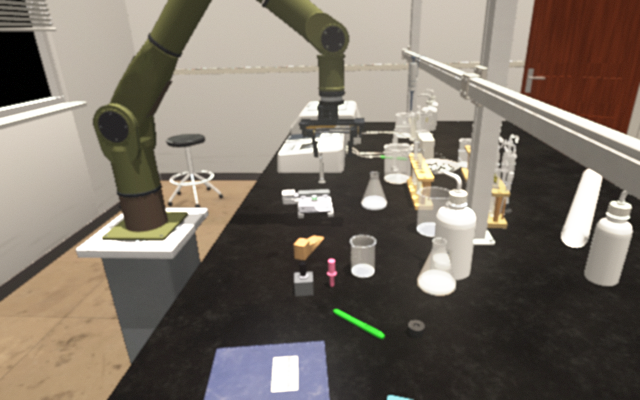

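View pics/wrist0.png

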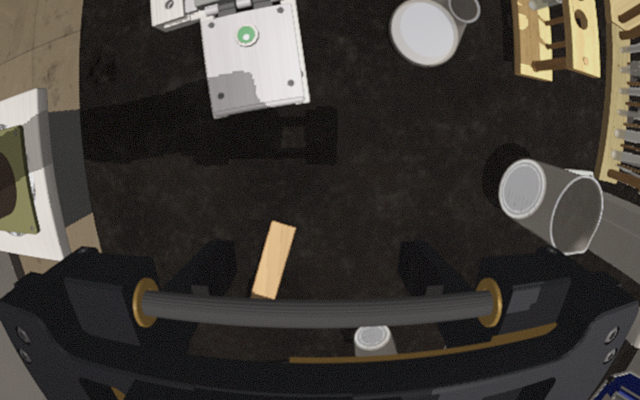

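```bash
python3 - <<'E'
from h import *
def crop(fn,x0,y0,x1,y1,s):
    im,_=load(fn); c=cv2.resize(im[y0:y1,x0:x1],None,fx=s,fy=s,interpolation=cv2.INTER_CUBIC); return cv2.cvtColor(c,cv2.COLOR_RGB2BGR)
cv2.imwrite('pics/c1.png',crop('scene0',330,110,410,210,6))
cv2.imwrite('pics/c2.png',crop('scene0',250,210,350,300,8)[:600])
cv2.imwrite('pics/c3.png',crop('side0',270,180,390,310,4))
im,c=load('side0')
p=tri(ray(load('scene0')[1],387,145),ray(c,303,270)); print(p)
E
```

```text
[ 568.1671466  -347.24440862   52.98000481]
```

View pics/c1.png

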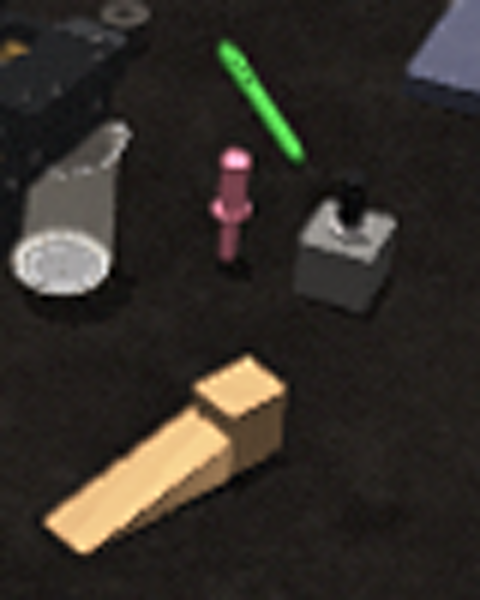

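View pics/c2.png

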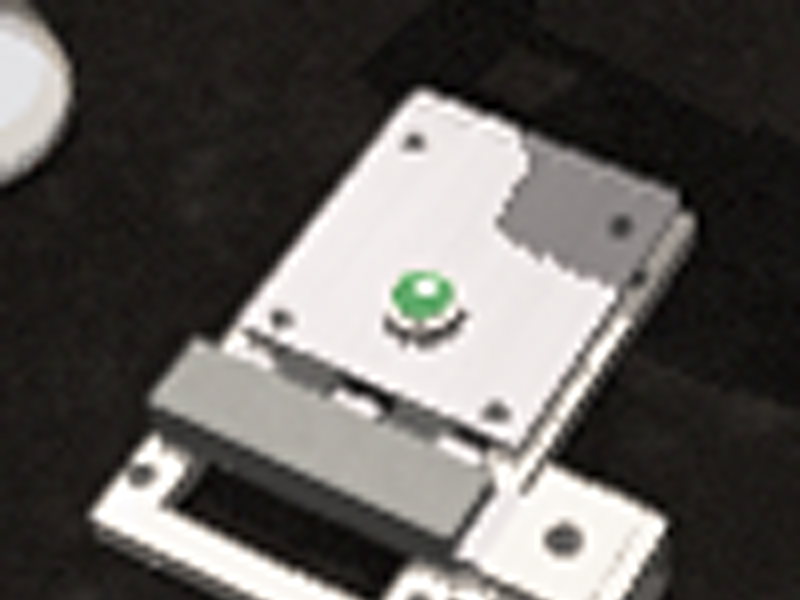

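View pics/c3.png

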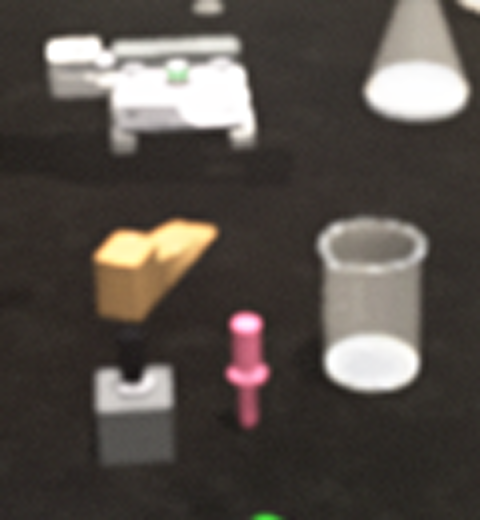

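```bash
python3 - <<'E'
from h import *
_,s=load('scene0');_,d=load('side0');_,w=load('wrist0')
S=lambda x,y,x0,y0,k,z:onz(s,x0+(x+.5)/k-.5,y0+(y+.5)/k-.5,z).round(1)
print('fork',S(564,540,250,210,8,38))
print('blocktop',S(349,232,330,110,6,38),'side',onz(d,270+133/4,180+388/4,38).round(1))
print('knobtop scene',S(352,178,330,110,6,77), 'side',onz(d,270+131/4,180+330/4,77).round(1))
for p in[(422,88),(683,190)]: print('plate corner',S(*p,250,210,8,24))
for p in[(212,117),(310,102),(200,14),(292,2)]: print('plate wrist',onz(w,*p,25).round(1))
print('level',onz(w,246,35,33).round(1),S(424,298,250,210,8,34))
for p in [(250,355),(286,386),(234,418),(195,390)]: print('wblock',S(*p,330,110,6,46))
for p in [(45,522),(85,553)]: print('wtip',S(*p,330,110,6,4))
for p in [(273,221),(296,226),(252,294),(275,298)]: print('w wrist tip/..',onz(w,*p,4 if p[1]<250 else 30).round(1))
print('pink foot',S(228,258,330,110,6,0),'beaker',S(62,265,330,110,6,0),'flask',onz(s,243,222,0),onz(w,424,35,0),'cyl',onz(s,232,326,0))
E
```

```text
fork [444.1 217.6  38. ]
blocktop [ 564.8 -350.8   38. ] side [ 569.3 -354.4   38. ]
knobtop scene [ 566.6 -348.5   77. ] side [ 569.8 -352.3   77. ]
plate corner [606.9  83.7  24. ]
plate corner [501.4  68.2  24. ]
plate wrist [499.9  70.4  25. ]
plate wrist [616.9  84.   25. ]
plate wrist [484.1 200.9  25. ]
plate wrist [596.  205.7  25. ]
level [544.4 164.8  33. ] [541.2 165.5  34. ]
wblock [ 550.6 -212.2   46. ]
wblock [ 521.7 -201.    46. ]
wblock [ 531.1 -162.7   46. ]
wblock [ 559.8 -170.1   46. ]
wtip [591.9 -75.6   4. ]
wtip [561.6 -68.5   4. ]
w wrist tip/.. [566.9 -67.9   4. ]
w wrist tip/.. [597.2 -74.8   4. ]
w wrist tip/.. [ 535.1 -166.8   30. ]
w wrist tip/.. [ 567.1 -172.2   30. ]
pink foot [ 633.1 -333.     0. ] beaker [ 711.7 -269.4    0. ] flask [763.82844314 176.07942711   0.        ] [760.16556551 178.19542449   0.        ] cyl [549.06032868 430.66374067   0.        ]
```

The candidates for the pin are the black-knobbed pin in the grey block at scene (387,145) and the pink look-alike at scene (369,143). I choose the black one, and the crop confirms that it stands in the block. I'll move above it and look with the wrist camera.

Call:
arm_command --pt "-0.08 -0.5 0 0 0 0" --pt "-0.08 -0.5 0 0 0 0" --pt "-0.08 -0.5 0 0 0 0" --pt "-0.08 -0.5 0 0 0 0" --pt "-0.08 -0.5 0 0 0 0" --pt "-0.08 -0.5 0 0 0 0" --pt "-0.08 -0.3 0 0 0 0" --pt "0 0 -0.3 0 0 0" --pt "0 0 -0.3 0 0 0" --pt "0 0 0 0 0 0" --hand 0 --force 20

```text
clock: 1.15
eef_pos: [562.2, -334.4, 182.3]
eef_rot: [[-0.003, 1.0, -0.004], [1.0, 0.003, 0.001], [0.001, -0.004, -1.0]]
wrist_force: [-0.4, 0.8, -0.6]
opening: 44.1
```

```bash
python3 - <<'E'
from h import *
s=ctrl.read_state();print(s['clock'],s['eef_pos'],s['opening'],s['eef_rot'].round(3).tolist())
snap('wrist','w1')
E
```

```text
1.15 [ 562.20937989 -334.3676117   182.34745695] 44.100862636233195 [[-0.003, 1.0, -0.004], [1.0, 0.003, 0.001], [0.001, -0.004, -1.0]]
```

View pics/w1.png

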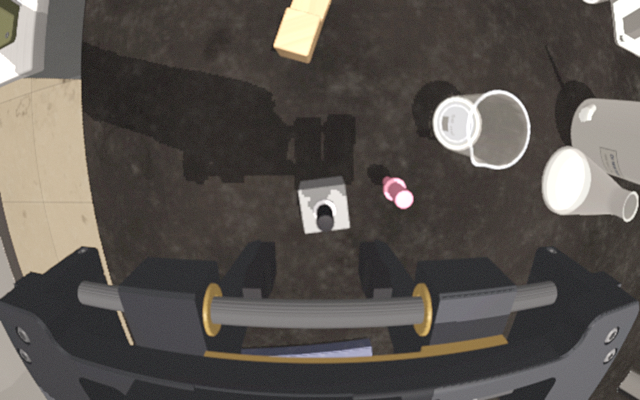

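```bash
python3 - <<'E'
from h import *
im,c=load('w1')
cv2.imwrite('pics/c4.png',cv2.cvtColor(cv2.resize(im[165:245,285:365],None,fx=7,fy=7,interpolation=cv2.INTER_CUBIC),cv2.COLOR_RGB2BGR))
E
```

```text
(no output)
```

View pics/c4.png

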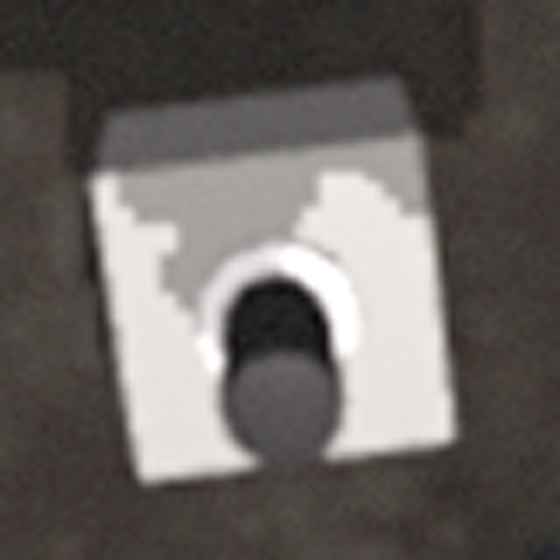

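```bash
python3 - <<'E'
from h import *
im,c=load('w1')
W=lambda x,y,z:onz(c,285+(x+.5)/7-.5,165+(y+.5)/7-.5,z).round(1)
print('knobtop',W(282,406,77),'collar top',W(280,325,43))
C=[W(*p,38) for p in[(93,175),(418,132),(458,440),(142,484)]];print(C,np.mean(C,0))
for p in [(295,8+17),(310,62),(274,46)]: print(onz(c,*p,46))
E
```

```text
knobtop [ 569.2 -352.1   77. ] collar top [ 569.6 -353.3   43. ]
[array([ 544.3, -333.8,   38. ]), array([ 588. , -327.6,   38. ]), array([ 594.9, -371.9,   38. ]), array([ 550.5, -378.8,   38. ])] [ 569.425 -353.025   38.   ]
[ 542.66263495 -182.01884945   46.        ]
[ 555.92628623 -216.65980819   46.        ]
[ 524.36213352 -201.20531815   46.        ]
```

The wrist view shows the knob's top at px (325,222), which puts the pin at about (569.3, -352.8).

Call:
arm_command --pt "0.07 -0.18 0 0 0 0" --pt "0 0 -0.3 0 0 0" --pt "0 0 -0.3 0 0 0" --pt "0 0 0 0 0 0" --pt "0 0 0 0 0 0" --pt "0 0 0 0 0 0" --pt "0 0 0 0 0 0" --pt "0 0 0 0 0 0" --pt "0 0 0 0 0 0" --pt "0 0 0 0 0 0"

```text
clock: 2.2
eef_pos: [581.3, -352.2, 139.3]
eef_rot: [[-0.009, 1.0, 0.021], [1.0, 0.009, -0.008], [-0.008, 0.021, -1.0]]
wrist_force: [0.2, 0.6, 0.7]
opening: 44.0
```

```bash
python3 - <<'E'
from h import *
s=ctrl.read_state();print(s['clock'],s['eef_pos'],s['opening'],s['eef_rot'].round(3).tolist(),s['wrist_force'])
snap('wrist','w2')
E
```

```text
2.2 [ 581.29373573 -352.17321497  139.25942405] 43.98124594336812 [[-0.009, 1.0, 0.021], [1.0, 0.009, -0.008], [-0.008, 0.021, -1.0]] [0.19714767 0.6229431  0.71189837]
```

View pics/w2.png

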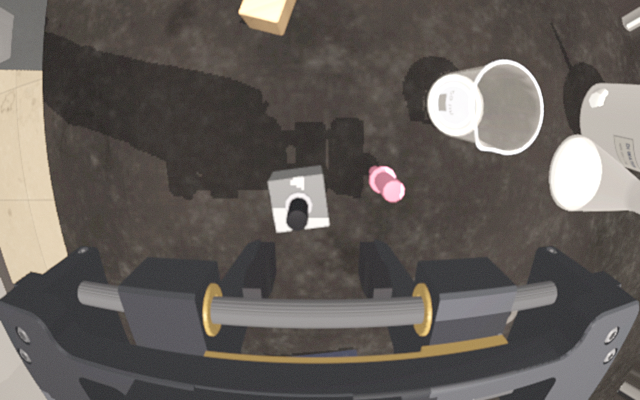

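```bash
cat >> h.py <<'E'
from scipy.spatial.transform import Rotation as R
def need(pos,yaw=0):
    """jaw dir (tool y) = world x turned by yaw(rad)"""
    s=ctrl.read_state(); y=np.array([np.cos(yaw),np.sin(yaw),0]); z=np.array([0,0,-1.]); Rt=np.stack([np.cross(y,z),y,z],1)
    rv=R.from_matrix(Rt@s['eef_rot'].T).as_rotvec()/np.pi
    print(s['clock'].__round__(2),'pos',s['eef_pos'].round(1),'open',round(s['opening'],1),'F',s['wrist_force'].round(1),'T',s['torque'].round(2),'zaxis',s['eef_rot'][:,2].round(4))
    print('units', ((np.array(pos)-s['eef_pos'])/100).round(3), rv.round(4))
E
python3 - <<'E'
from h import *
need((569.3,-352.8,53))
E
```

```text
2.25 pos [ 581.3 -352.2  139.3] open 43.7 F [ 0.1 -0.7  0.2] T [-0.04 -0.   -0.01] zaxis [ 0.0207 -0.0077 -0.9998]
units [-0.12  -0.006 -0.863] [ 0.0025  0.0066 -0.0029]
```

Call:
arm_command --pt "-0.04 0 0 0.001 0.003 -0.001" --pt "-0.04 0 0 0.001 0.003 -0.001" --pt "-0.02 0 -0.05 0 0 0" --pt "0 0 -0.05 0 0 0" --pt "0 0 -0.05 0 0 0" --pt "0 0 -0.05 0 0 0" --pt "0 0 0 0 0 0" --pt "0 0 0 0 0 0" --pt "0 0 0 0 0 0" --pt "0 0 0 0 0 0"

```text
clock: 3.25
eef_pos: [569.6, -352.0, 116.3]
eef_rot: [[-0.002, 1.0, -0.002], [1.0, 0.002, 0.0], [0.0, -0.002, -1.0]]
wrist_force: [0.2, 0.0, -0.3]
opening: 43.9
```

```bash
python3 - <<'E'
from h import *
need((569.3,-352.8,53))
E
```

```text
3.25 pos [ 569.6 -352.   116.3] open 43.9 F [ 0.2  0.  -0.3] T [ 0.03 -0.01 -0.01] zaxis [-2.e-03  1.e-04 -1.e+00]
units [-0.003 -0.008 -0.633] [-0.     -0.0007 -0.0006]
```

Call:
arm_command --pt "0 0 -0.05 0 0 0" --pt "0 0 -0.1 0 0 0" --pt "0 0 -0.1 0 0 0" --pt "0 0 -0.1 0 0 0" --pt "0 0 -0.1 0 0 0" --pt "0 0 -0.08 0 0 0" --pt "0 0 -0.05 0 0 0" --pt "0 0 0 0 0 0" --pt "0 0 0 0 0 0" --pt "0 0 0 0 0 0"

```text
clock: 4.25
eef_pos: [569.2, -351.6, 52.1]
eef_rot: [[-0.002, 1.0, -0.003], [1.0, 0.002, 0.001], [0.001, -0.003, -1.0]]
wrist_force: [-0.1, 0.3, -0.4]
opening: 44.2
```

```bash
python3 - <<'E'
from h import *
need((569.3,-352.8,53)); snap('wrist','w3')
E
```

```text
4.25 pos [ 569.2 -351.6   52.1] open 44.2 F [-0.1  0.3 -0.4] T [ 0.01 -0.06 -0.03] zaxis [-3.e-03  8.e-04 -1.e+00]
units [ 0.001 -0.012  0.009] [-0.0003 -0.001  -0.0007]
```

View pics/w3.png

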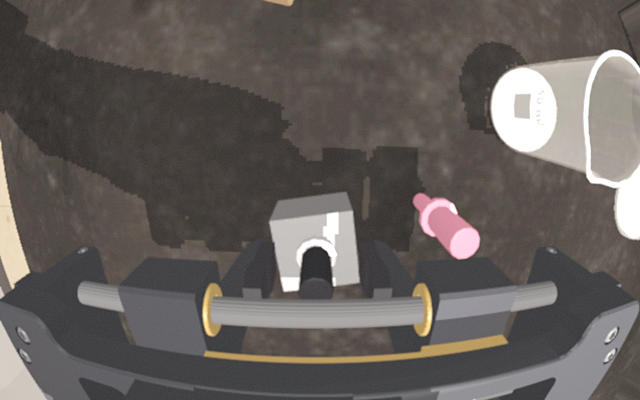

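The knob is between the pads at (317,275), so I'm closing the gripper.

Call:
arm_command --pt "0 -0.01 0.01 0 0 0" --pt "0 0 0 0 0 0" --pt "0 0 0 0 0 0" --pt "0 0 0 0 0 0" --pt "0 0 0 0 0 0" --pt "0 0 0 0 0 0" --pt "0 0 0 0 0 0" --pt "0 0 0 0 0 0" --pt "0 0 0 0 0 0" --pt "0 0 0 0 0 0" --hand -1 --force 25

```text
clock: 5.3
eef_pos: [569.9, -353.3, 54.7]
eef_rot: [[-0.002, 1.0, -0.001], [1.0, 0.002, -0.001], [-0.001, -0.001, -1.0]]
wrist_force: [-0.3, -0.0, -0.1]
opening: 15.1
```

```bash
python3 - <<'E'
from h import *
need((569.3,-352.8,53))
E
```

```text
5.3 pos [ 569.9 -353.3   54.7] open 15.1 F [-0.3 -0.  -0.1] T [-0.03  0.03  0.03] zaxis [-9.e-04 -5.e-04 -1.e+00]
units [-0.006  0.005 -0.017] [ 0.0002 -0.0003 -0.0006]
```

Call:
arm_command --pt "0 0 0.05 0 0 0" --pt "0 0 0.1 0 0 0" --pt "0 0 0.15 0 0 0" --pt "0 0 0.2 0 0 0" --pt "0 0 0.2 0 0 0" --pt "-0.03 0.1 0.15 0 0 0" --pt "-0.06 0.2 0.1 0 0 0" --pt "-0.06 0.3 0.05 0 0 0" --pt "-0.07 0.35 0 0 0 0" --pt "-0.08 0.35 0 0 0 0"

```text
clock: 6.3
eef_pos: [540.7, -228.0, 169.8]
eef_rot: [[0.009, 1.0, 0.012], [1.0, -0.009, -0.01], [-0.01, 0.012, -1.0]]
wrist_force: [0.5, 0.7, -0.8]
opening: 14.9
```

```bash
python3 - <<'E'
from h import *
need((444,120,160))
E
```

```text
6.3 pos [ 540.7 -228.   169.8] open 14.9 F [ 0.5  0.7 -0.8] T [ 0.01 -0.01 -0.03] zaxis [ 0.0115 -0.01   -0.9999]
units [-0.967  3.48  -0.098] [0.0032 0.0037 0.003 ]
```

Call:
arm_command --pt "-0.1 0.4 0 0.001 0.001 0.001" --pt "-0.1 0.4 0 0.001 0.001 0.001" --pt "-0.1 0.4 0 0.001 0.001 0" --pt "-0.1 0.4 0 0 0 0" --pt "-0.1 0.4 0 0 0 0" --pt "-0.1 0.4 0 0 0 0" --pt "-0.1 0.4 0 0 0 0" --pt "-0.08 0.3 0 0 0 0" --pt "-0.05 0.15 0 0 0 0" --pt "0 0 0 0 0 0"

```text
clock: 7.3
eef_pos: [457.8, 116.6, 184.6]
eef_rot: [[-0.006, 1.0, 0.026], [1.0, 0.006, 0.006], [0.006, 0.026, -1.0]]
wrist_force: [0.1, 0.2, -0.8]
opening: 14.7
```

```bash
python3 - <<'E'
from h import *
need((444,218,130)); snap('wrist','w4')
need((444,218,130)); snap('scene','s4')
E
```

```text
7.3 pos [457.8 116.6 184.6] open 14.7 F [ 0.1  0.2 -0.8] T [-0.03  0.01  0.03] zaxis [ 0.0256  0.0061 -0.9997]
units [-0.138  1.014 -0.546] [-0.0019  0.0082 -0.0019]
7.35 pos [458.3 115.2 184.6] open 14.8 F [-0.4  0.5 -0.7] T [ 0.03 -0.02  0.03] zaxis [ 0.0261  0.0054 -0.9996]
units [-0.143  1.028 -0.546] [-0.0017  0.0083 -0.0013]
```

View pics/w4.png

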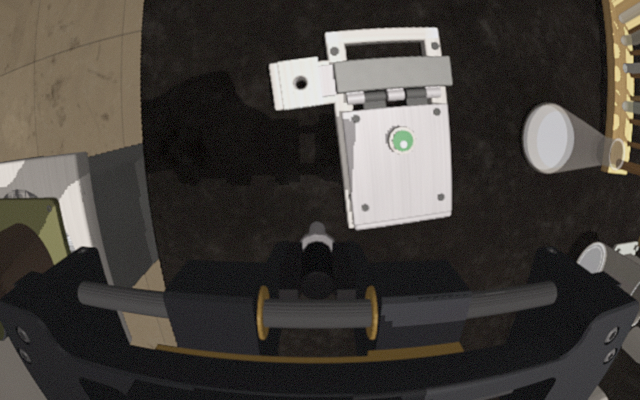

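```bash
python3 - <<'E'
from h import *
im,c=load('w4')
B=lambda a:cv2.cvtColor(a,cv2.COLOR_RGB2BGR)
a=cv2.resize(im[50:115,262:342],None,fx=6,fy=6,interpolation=cv2.INTER_CUBIC)
b=cv2.resize(im[215:305,277:357],None,fx=6,fy=6,interpolation=cv2.INTER_CUBIC)
cv2.imwrite('pics/c5.png',B(np.hstack([cv2.copyMakeBorder(a,0,150,0,0,cv2.BORDER_CONSTANT),b])[:600,:800])) if 0 else (cv2.imwrite('pics/c5a.png',B(a)),cv2.imwrite('pics/c5b.png',B(b)))
im,c=load('s4');cv2.imwrite('pics/c5c.png',B(cv2.resize(im[190:310,230:370],None,fx=5,fy=5,interpolation=cv2.INTER_CUBIC)))
E
```

```text
(no output)
```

View pics/c5a.png

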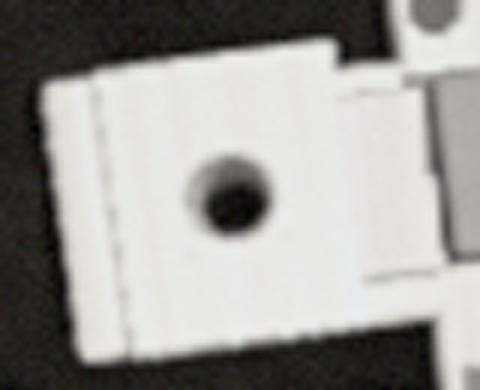

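View pics/c5b.png

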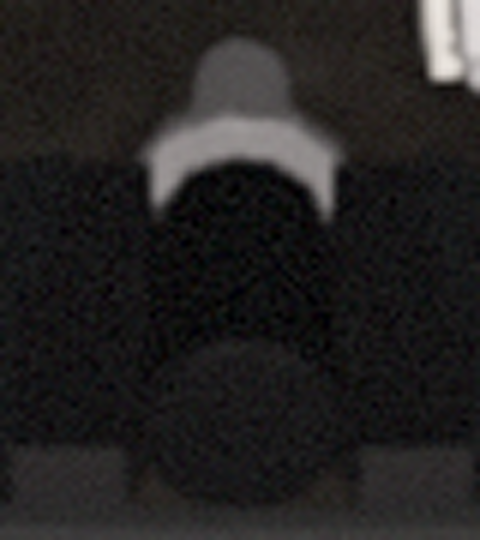

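View pics/c5c.png

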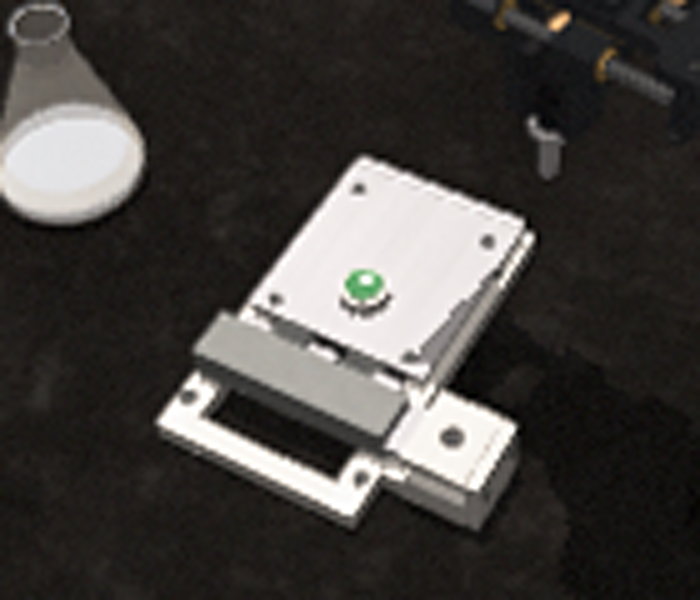

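```bash
python3 - <<'E'
from h import *
im,c=load('w4')
print('hole',onz(c,262+230.5/6-.5,50+196.5/6-.5,38).round(1))
_,s=load('s4')
print('hole scene',onz(s,230+453.5/5-.5,190+437.5/5-.5,38).round(1), onz(load('scene0')[1],250+564.5/8-.5,210+540.5/8-.5,38).round(1))
st=ctrl.read_state();Rt=st['eef_rot'];p=np.array([457.8,116.6,184.6])
for nm,z in(('foot',16.7+34),('collar under',16.7),('collar top',11.7),('knobtop',-22.3)):
    q=proj(c,p+Rt@np.array([0,0,z])); print(nm,((q-[277,215])*6).round(0), q.round(1))
# stand pose points
for q in [(346,103.5),(439,103)]: pass
# holes of plate corners z=25 top; front holes and rear holes
for q in [(365,208),(441,197.5),(356,119),(436,112)]: print(q,onz(c,*q,25).round(1))
E
```

```text
hole [446.2 217.8  38. ]
hole scene [443.9 217.2  38. ] [444.1 217.6  38. ]
foot [234.  71.] [315.9 226.8]
collar under [232. 206.] [315.7 249.3]
collar top [232. 230.] [315.7 253.3]
knobtop [230. 434.] [315.4 287.3]
(365, 208) [511.9  94.7  25. ]
(441, 197.5) [595.3 106.1  25. ]
(356, 119) [499.6 184.3  25. ]
(436, 112) [582.  195.6  25. ]
```

Call:
arm_command --pt "-0.01 0.1 0 -0.0005 0.002 -0.0005" --pt "-0.02 0.15 -0.05 -0.0005 0.002 -0.0005" --pt "-0.02 0.2 -0.1 -0.0005 0.002 0" --pt "-0.02 0.2 -0.15 0 0.001 0" --pt "-0.02 0.15 -0.15 0 0 0" --pt "-0.02 0.1 -0.1 0 0 0" --pt "-0.02 0.05 -0.05 0 0 0" --pt "0 0 -0.03 0 0 0" --pt "0 0 0 0 0 0" --pt "0 0 0 0 0 0"

```text
clock: 8.4
eef_pos: [451.7, 202.4, 121.2]
eef_rot: [[0.026, 1.0, 0.009], [1.0, -0.026, -0.005], [-0.004, 0.009, -1.0]]
wrist_force: [-0.3, 0.7, -0.6]
opening: 15.1
```

```bash
python3 - <<'E'
from h import *
need((445,217.7,100))
E
```

```text
8.4 pos [451.7 202.4 121.2] open 15.1 F [-0.3  0.7 -0.6] T [ 0.   -0.01 -0.03] zaxis [ 0.0086 -0.0046 -1.    ]
units [-0.067  0.153 -0.212] [0.0014 0.0028 0.0082]
```

Call:
arm_command --pt "-0.02 0.05 0 0.0005 0.001 0.002" --pt "-0.02 0.05 0 0.0005 0.001 0.002" --pt "-0.015 0.035 -0.04 0 0 0.002" --pt "-0.01 0.02 -0.06 0 0 0.001" --pt "0 0 -0.06 0 0 0" --pt "0 0 -0.03 0 0 0" --pt "0 0 -0.01 0 0 0" --pt "0 0 0 0 0 0" --pt "0 0 0 0 0 0" --pt "0 0 0 0 0 0"

```text
clock: 9.4
eef_pos: [445.3, 217.8, 100.3]
eef_rot: [[0.005, 1.0, 0.003], [1.0, -0.005, -0.001], [-0.001, 0.003, -1.0]]
wrist_force: [-0.4, -0.6, -1.4]
opening: 14.7
```

```bash
python3 - <<'E'
from h import *
need((445,217.7,100)); im,c=snap('wrist','w5'); im2,c2=snap('scene','s5'); need((445,217.7,100))
B=lambda a:cv2.cvtColor(a,cv2.COLOR_RGB2BGR)
cv2.imwrite('pics/c6.png',B(cv2.resize(im[170:310,240:400],None,fx=4,fy=4,interpolation=cv2.INTER_CUBIC)))
cv2.imwrite('pics/c7.png',B(cv2.resize(im2[200:320,250:370],None,fx=5,fy=5,interpolation=cv2.INTER_CUBIC)))
E
```

```text
9.4 pos [445.3 217.8 100.3] open 14.7 F [-0.4 -0.6 -1.4] T [-0.04 -0.01  0.01] zaxis [ 0.0031 -0.0013 -1.    ]
units [-0.003 -0.001 -0.003] [0.0004 0.001  0.0015]
9.5 pos [445.4 217.8 100.3] open 15.1 F [ 0.8 -0.2 -0.6] T [ 0.01  0.03 -0.04] zaxis [ 0.0032 -0.0012 -1.    ]
units [-0.004 -0.001 -0.003] [0.0004 0.001  0.0015]
```

View pics/c6.png

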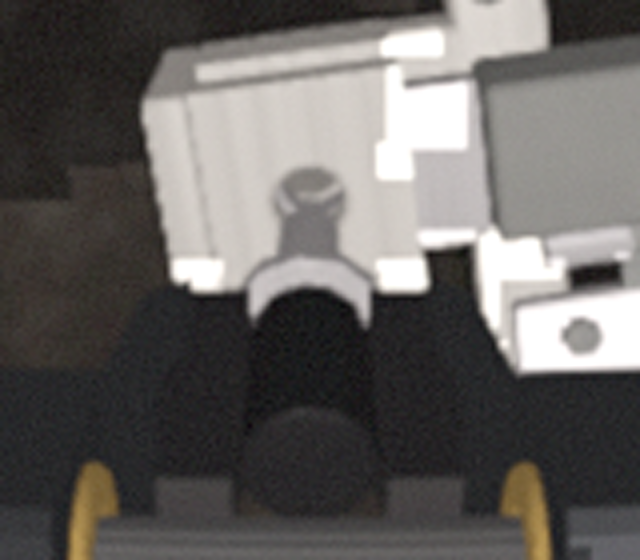

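View pics/c7.png

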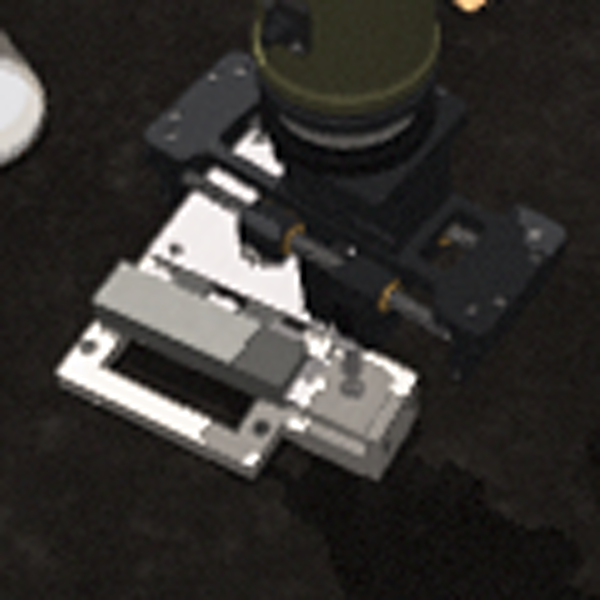

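```bash
python3 - <<'E'
from h import *
im,c=load('w5')
f=lambda x,y:(240+(x+.5)/4-.5,170+(y+.5)/4-.5)
print('hole',onz(c,*f(309.5,196),38).round(1))
print('shank@foot (308,212)->z49.6', onz(c,*f(309,215),49.6).round(1),'collar ctr',onz(c,*f(309,312),88).round(1))
for z in (49.6,83.6,88.6):
    print(z,((proj(c,[445.3,217.8,z])-[240,170])*4).round(0))
print('hole proj if at 445,217.7',((proj(c,[445,217.7,38])-[240,170])*4).round(0))
E
```

```text
hole [446.3 219.1  38. ]
shank@foot (308,212)->z49.6 [446.2 220.   49.6] collar ctr [446.1 220.8  88. ]
49.6 [302. 226.]
83.6 [302. 316.]
88.6 [302. 333.]
hole proj if at 445,217.7 [300. 202.]
```

```bash
python3 - <<'E'
from h import *
im,c=load('w5')
def extent(x,y,z,r):
    t=np.linspace(0,2*np.pi,73); P=np.array([(proj(c,[x+r*np.cos(a),y+r*np.sin(a),z])-[240,170])*4+1.5 for a in t]); return P.min(0).round(0),P.max(0).round(0)
print('hole',extent(445,217.7,38,6.25))
print('foot r5',extent(445.3,217.8,49.6,5),'r3.5',extent(445.3,217.8,49.6,3.5))
print('collar under',extent(445.3,217.8,83.6,11),'knobtop',extent(445.3,217.8,122.6,8))
a=cv2.resize(im[205:245,290:340],None,fx=14,fy=14,interpolation=cv2.INTER_CUBIC);cv2.imwrite('pics/c8.png',cv2.cvtColor(a,cv2.COLOR_RGB2BGR))
E
```

```text
hole (array([266., 169.]), array([338., 237.]))
foot r5 (array([273., 199.]), array([334., 256.])) r3.5 (array([282., 208.]), array([325., 247.]))
collar under (array([224., 245.]), array([383., 387.])) knobtop (array([230., 409.]), array([376., 530.]))
```

View pics/c8.png

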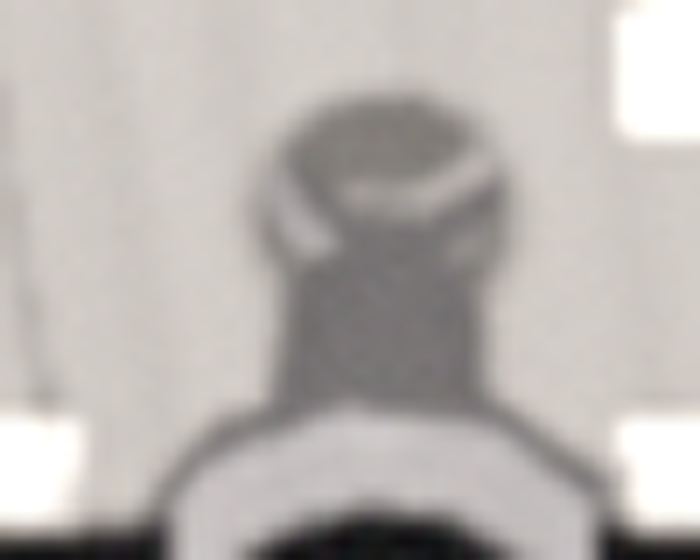

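The x positions line up, since pin and hole share the same camera bias, and y is within about 0.4 mm. I'll start the insertion slowly and check the force.

Call:
arm_command --pt "0 0.003 -0.02 0.0004 0.001 0.001" --pt "0 0 -0.03 0 0 0" --pt "0 0 -0.03 0 0 0" --pt "0 0 -0.03 0 0 0" --pt "0 0 -0.03 0 0 0" --pt "0 0 -0.03 0 0 0" --pt "0 0 -0.03 0 0 0" --pt "0 0 0 0 0 0" --pt "0 0 0 0 0 0" --pt "0 0 0 0 0 0"

```text
clock: 10.5
eef_pos: [445.4, 218.1, 78.5]
eef_rot: [[0.001, 1.0, -0.0], [1.0, -0.001, 0.0], [0.0, -0.0, -1.0]]
wrist_force: [-0.4, -0.1, -1.0]
opening: 15.1
```

```bash
python3 - <<'E'
from h import *
need((445.3,218.1,54.7)); 
E
```

```text
10.5 pos [445.4 218.1  78.5] open 15.1 F [-0.4 -0.1 -1. ] T [0.01 0.   0.06] zaxis [-2.e-04  2.e-04 -1.e+00]
units [-0.001 -0.    -0.238] [-0.0001 -0.0001  0.0004]
```

Foot about 10 mm below the top face with no force, so it's in the hole. I'll continue.

Call:
arm_command --pt "0 0 -0.03 0 0 0" --pt "0 0 -0.04 0 0 0" --pt "0 0 -0.04 0 0 0" --pt "0 0 -0.04 0 0 0" --pt "0 0 -0.03 0 0 0" --pt "0 0 -0.03 0 0 0" --pt "0 0 -0.01 0 0 0" --pt "0 0 0 0 0 0" --pt "0 0 0 0 0 0" --pt "0 0 0 0 0 0"

```text
clock: 11.5
eef_pos: [445.7, 218.3, 54.7]
eef_rot: [[0.001, 1.0, 0.0], [1.0, -0.001, 0.001], [0.001, 0.0, -1.0]]
wrist_force: [-0.7, 0.8, -0.6]
opening: 15.3
```

```bash
python3 - <<'E'
from h import *
need((445.3,218.1,54.7)); 
E
```

```text
11.5 pos [445.7 218.3  54.7] open 15.3 F [-0.7  0.8 -0.6] T [ 0.03 -0.05 -0.01] zaxis [ 5.e-04  6.e-04 -1.e+00]
units [-0.004 -0.002  0.   ] [-0.0002  0.0002  0.0004]
```

Call:
arm_command --pt "0 0 -0.015 0 0 0" --pt "0 0 -0.01 0 0 0" --pt "0 0 -0.01 0 0 0" --pt "0 0 -0.01 0 0 0" --pt "0 0 -0.01 0 0 0" --pt "0 0 0 0 0 0" --pt "0 0 0 0 0 0" --pt "0 0 0 0 0 0" --pt "0 0 0 0 0 0" --pt "0 0 0 0 0 0"

```text
clock: 12.5
eef_pos: [445.9, 218.4, 54.7]
eef_rot: [[0.001, 1.0, 0.004], [1.0, -0.001, 0.002], [0.002, 0.004, -1.0]]
wrist_force: [0.2, -0.4, -0.4]
opening: 14.9
```

```bash
python3 - <<'E'
from h import *
need((445.3,218.1,54.7)); 
E
```

```text
12.5 pos [445.9 218.4  54.7] open 14.9 F [ 0.2 -0.4 -0.4] T [-0.01 -0.04 -0.01] zaxis [ 0.0042  0.0023 -1.    ]
units [-0.006 -0.003  0.   ] [-0.0007  0.0013  0.0004]
```

It stays at 54.7 mm when pushed, so the collar is seated. Releasing.

Call:
arm_command --pt "0 0 0 0 0 0" --pt "0 0 0 0 0 0" --pt "0 0 0 0 0 0" --pt "0 0 0 0 0 0" --pt "0 0 0 0 0 0" --pt "0 0 0.03 0 0 0" --pt "0 0 0.06 0 0 0" --pt "0 0 0.1 0 0 0" --pt "0 0 0.15 0 0 0" --pt "0 0 0.15 0 0 0" --hand -0.1

```text
clock: 13.5
eef_pos: [444.9, 217.9, 105.6]
eef_rot: [[0.001, 1.0, 0.002], [1.0, -0.001, 0.001], [0.001, 0.002, -1.0]]
wrist_force: [0.2, -0.1, 0.0]
opening: 40.0
```

```bash
python3 - <<'E'
from h import *
need((445.3,218.1,180)); snap('wrist','w6')
E
```

```text
13.5 pos [444.9 217.9 105.6] open 40.0 F [ 0.2 -0.1  0. ] T [ 0.   -0.    0.03] zaxis [ 1.5e-03  6.0e-04 -1.0e+00]
units [0.004 0.002 0.744] [-0.0002  0.0005  0.0003]
```

View pics/w6.png

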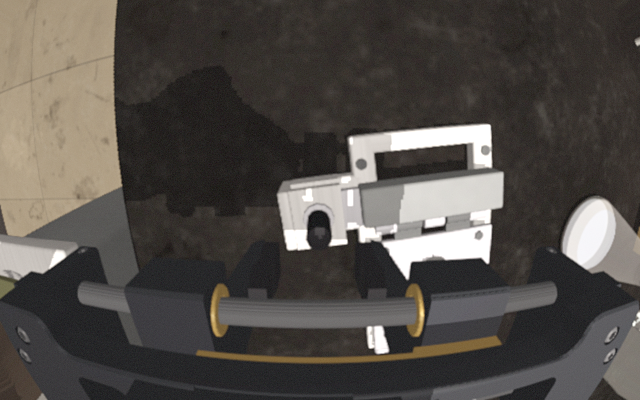

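The pin stands seated on the fork at px (318,230). Next is the wedge.

Call:
arm_command --pt "0 0 0.15 0 0 0" --pt "0.02 -0.05 0.2 0 0 0" --pt "0.05 -0.15 0.2 0 0 0" --pt "0.08 -0.3 0.1 0 0 -0.01" --pt "0.1 -0.4 0.05 0 0 -0.015" --pt "0.1 -0.4 0 0 0 -0.015" --pt "0.1 -0.4 0 0 0 -0.015" --pt "0.1 -0.4 0 0 0 -0.015" --pt "0.1 -0.4 0 0 0 -0.015" --pt "0.1 -0.4 0 0 0 -0.015" --hand 0.5

```text
clock: 14.55
eef_pos: [522.3, -73.6, 186.4]
eef_rot: [[0.306, 0.952, 0.017], [0.952, -0.306, 0.007], [0.012, 0.014, -1.0]]
wrist_force: [0.9, 0.6, -0.3]
opening: 66.0
```

```bash
python3 - <<'E'
from h import *
need((541,-187,170),np.radians(-18))
E
```

```text
14.55 pos [522.3 -73.6 186.4] open 66.0 F [ 0.9  0.6 -0.3] T [-0.   -0.01 -0.02] zaxis [ 0.0169  0.0068 -0.9998]
units [ 0.187 -1.134 -0.164] [-0.0021  0.0054 -0.001 ]
```

Call:
arm_command --pt "0.05 -0.3 0 0 0.002 0" --pt "0.04 -0.25 0 -0.001 0.002 0" --pt "0.03 -0.18 0 -0.001 0.001 0" --pt "0.02 -0.1 0 0 0 0" --pt "0.01 -0.05 0 0 0 0" --pt "0 -0.03 0 0 0 0" --pt "0 0 0 0 0 0" --pt "0 0 0 0 0 0" --pt "0 0 0 0 0 0" --pt "0 0 0 0 0 0"

```text
clock: 15.55
eef_pos: [536.7, -172.7, 188.0]
eef_rot: [[0.314, 0.95, 0.002], [0.95, -0.314, -0.002], [-0.001, 0.003, -1.0]]
wrist_force: [0.5, -0.2, -0.6]
opening: 66.3
```

```bash
python3 - <<'E'
from h import *
need((541,-187,170),np.radians(-18)); im,c=snap('wrist','w7')
E
```

```text
15.55 pos [ 536.7 -172.7  188. ] open 66.3 F [ 0.5 -0.2 -0.6] T [-0.04  0.03 -0.01] zaxis [ 0.0022 -0.0016 -1.    ]
units [ 0.043 -0.143 -0.18 ] [0.0005 0.0007 0.0015]
```

View pics/w7.png

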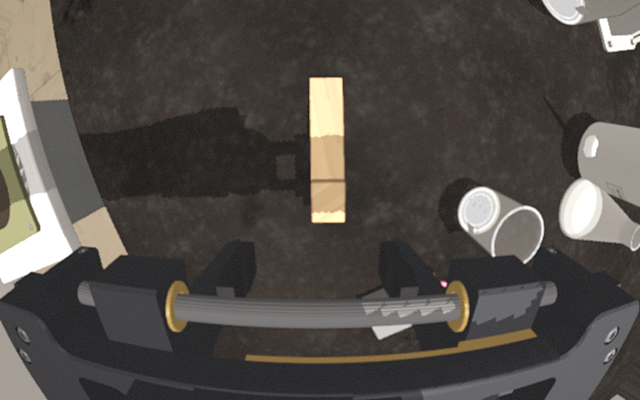

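```bash
python3 - <<'E'
from h import *
im,c=load('w7')
cv2.imwrite('pics/c9.png',cv2.cvtColor(cv2.resize(im[70:230,290:370],None,fx=3.75,fy=3.75,interpolation=cv2.INTER_CUBIC),cv2.COLOR_RGB2BGR))
h=cv2.cvtColor(im,cv2.COLOR_RGB2HSV);m=cv2.inRange(h,(8,60,60),(25,255,255));m[:,:290]=0;m[:,370:]=0;m[235:]=0
for r in (79,82,100,150,170,178,184,190,200,210,218,221):
    x=np.where(m[r])[0]; print(r,x.min() if len(x) else None,x.max() if len(x) else None)
ys=np.where(m.any(1))[0];print(ys.min(),ys.max())
E
```

```text
79 308 342
82 309 342
100 309 361
150 310 344
170 310 345
178 310 345
184 310 346
190 310 346
200 310 346
210 310 345
218 310 345
221 311 345
0 233
```

View pics/c9.png

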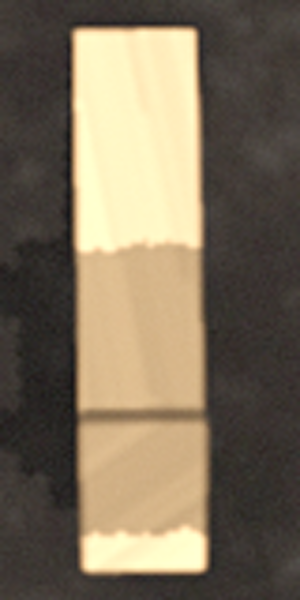

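```bash
python3 - <<'E'
from h import *
im,c=load('w7')
f=lambda x,y:(290+(x+.5)/3.75-.5,70+(y+.5)/3.75-.5)
C=[onz(c,*f(*p),46) for p in[(81,573),(207,572),(79,417),(207,416)]];T=[onz(c,*f(*p),4) for p in[(74,28),(197,28)]]
print(np.round(C,1),np.round(T,1)); bc=np.mean(C,0);tc=np.mean(T,0);print(bc,tc,np.degrees(np.arctan2(*(tc-bc)[[1,0]])),np.linalg.norm((tc-bc)[:2]))
bl=np.mean(C[:2],0)
ed=[C[1]-C[0],C[3]-C[2],T[1]-T[0]];print([np.degrees(np.arctan2(e[1],e[0])) for e in ed])
hd=tc-bc;hd[2]=0;hd/=np.linalg.norm(hd); print('centre from tip',tc-120*hd)
E
```

```text
[[ 522.8 -201.3   46. ]
 [ 553.8 -211.3   46. ]
 [ 535.5 -162.1   46. ]
 [ 565.7 -171.7   46. ]] [[564.9 -67.    4. ]
 [596.8 -77.2   4. ]]
[ 544.43848495 -186.57185804   46.        ] [580.83617441 -72.09038353   4.        ] 72.36270832384372 120.1282639665636
[np.float64(-17.922643823552047), np.float64(-17.735829867031697), np.float64(-17.796405912624373)]
centre from tip [ 544.47734768 -186.44962329    4.        ]
```

Call:
arm_command --pt "0.02 -0.04 -0.05 0 0 0" --pt "0.02 -0.04 -0.1 0 0 0" --pt "0.02 -0.03 -0.15 0 0 0" --pt "0.01 -0.02 -0.2 0 0 0" --pt "0 0 -0.2 0 0 0" --pt "0 0 -0.15 0 0 0" --pt "0 0 -0.1 0 0 0" --pt "0 0 -0.05 0 0 0" --pt "0 0 0 0 0 0" --pt "0 0 0 0 0 0"

```text
clock: 16.6
eef_pos: [543.3, -187.9, 76.9]
eef_rot: [[0.315, 0.949, -0.001], [0.949, -0.315, -0.001], [-0.001, -0.001, -1.0]]
wrist_force: [-0.2, 0.9, 0.4]
opening: 66.1
```

```bash
python3 - <<'E'
from h import *
need((543.6,-186.4,16),np.radians(-17.8))
E
```

```text
16.6 pos [ 543.3 -187.9   76.9] open 66.1 F [-0.2  0.9  0.4] T [-0.02  0.06 -0.01] zaxis [-0.001  -0.0012 -1.    ]
units [ 0.003  0.015 -0.609] [ 0.0004 -0.0003  0.003 ]
```

Call:
arm_command --pt "0 0.005 -0.05 0 0 0.001" --pt "0 0.005 -0.1 0 0 0.001" --pt "0 0.005 -0.12 0 0 0.001" --pt "0 0 -0.12 0 0 0" --pt "0 0 -0.1 0 0 0" --pt "0 0 -0.06 0 0 0" --pt "0 0 -0.03 0 0 0" --pt "0 0 0 0 0 0" --pt "0 0 0 0 0 0" --pt "0 0 0 0 0 0"

```text
clock: 17.6
eef_pos: [544.3, -186.4, 14.9]
eef_rot: [[0.305, 0.952, 0.002], [0.952, -0.305, -0.002], [-0.001, 0.002, -1.0]]
wrist_force: [1.7, -0.4, 0.0]
opening: 66.2
```

```bash
python3 - <<'E'
from h import *
need((543.6,-186.4,16),np.radians(-17.8))
E
```

```text
17.6 pos [ 544.3 -186.4   14.9] open 66.2 F [ 1.7 -0.4  0. ] T [0.02 0.01 0.  ] zaxis [ 0.0019 -0.0018 -1.    ]
units [-0.007 -0.     0.011] [ 0.0006  0.0006 -0.0004]
```

Call:
arm_command --pt "-0.003 0 0.005 0.0003 0.0003 0" --pt "0 0 0 0 0 0" --pt "0 0 0 0 0 0" --pt "0 0 0 0 0 0" --pt "0 0 0 0 0 0" --pt "0 0 0 0 0 0" --pt "0 0 0 0 0 0" --pt "0 0 0 0 0 0" --pt "0 0 0 0 0 0" --pt "0 0 0 0 0 0" --hand -1 --force 30

```text
clock: 18.6
eef_pos: [544.7, -186.7, 16.7]
eef_rot: [[0.305, 0.952, 0.003], [0.952, -0.305, -0.001], [-0.001, 0.003, -1.0]]
wrist_force: [-0.0, 0.7, 0.6]
opening: 31.6
```

```bash
python3 - <<'E'
from h import *
need((543.6,-186.4,16),np.radians(-17.8)); snap('wrist','w8')
# targets
F=np.array([445.4,218.1]); a=np.radians(97.8); X=np.array([np.cos(a),np.sin(a)]);Y=np.array([-X[1],X[0]])
O=F-80*X-90*Y; N=O-70*X; print('nose',N,'contact',N-67*X,'lift4',N-51*X,'stage',N-110*X)
E
```

```text
18.6 pos [ 544.7 -186.7   16.7] open 31.6 F [-0.   0.7  0.6] T [0.04 0.01 0.03] zaxis [ 0.0029 -0.0015 -1.    ]
units [-0.011  0.003 -0.007] [ 0.0005  0.0009 -0.0003]
nose [554.92464151  81.70222545] contact [564.01758486  15.32212014] lift4 [561.8461357   31.17408558] stage [569.85335448 -27.280037  ]
```

View pics/w8.png

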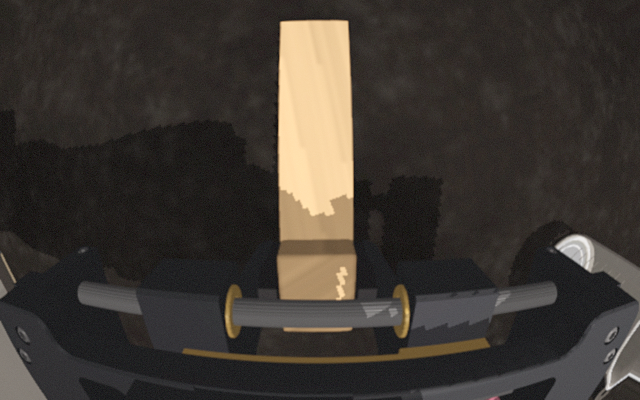

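Call:
arm_command --pt "0 0 0.02 0 0 0" --pt "0.01 0.05 0.02 0 0 0.01" --pt "0.03 0.12 0 0 0 0.016" --pt "0.04 0.18 0 0 0 0.02" --pt "0.05 0.2 0 0 0 0.022" --pt "0.05 0.2 0 0 0 0.022" --pt "0.05 0.2 0 0 0 0.02" --pt "0.03 0.14 0 0 0 0.014" --pt "0.02 0.08 0 0 0 0.008" --pt "0 0.02 0 0 0 0"

```text
clock: 19.65
eef_pos: [574.1, -51.4, 20.6]
eef_rot: [[-0.149, 0.989, 0.003], [0.989, 0.149, 0.005], [0.004, 0.004, -1.0]]
wrist_force: [-0.5, -1.0, -1.4]
opening: 32.3
```

```bash
python3 - <<'E'
from h import *
need((574,-57,17),np.radians(7.8))
E
```

```text
19.65 pos [574.1 -51.4  20.6] open 32.3 F [-0.5 -1.  -1.4] T [-0.09 -0.01 -0.03] zaxis [ 0.0035  0.0049 -1.    ]
units [-0.001 -0.056 -0.036] [-0.0015  0.0011 -0.0042]
```

Now I lower the wedge to the bench and look.

Call:
arm_command --pt "0 -0.02 -0.01 -0.0007 0.0005 -0.002" --pt "0 -0.01 -0.01 -0.0005 0.0003 -0.002" --pt "0 0 -0.01 0 0 0" --pt "0 0 -0.005 0 0 0" --pt "0 0 0 0 0 0" --pt "0 0 0 0 0 0" --pt "0 0 0 0 0 0" --pt "0 0 0 0 0 0" --pt "0 0 0 0 0 0" --pt "0 0 0 0 0 0"

```text
clock: 20.65
eef_pos: [573.3, -59.1, 16.9]
eef_rot: [[-0.129, 0.992, -0.0], [0.992, 0.129, -0.002], [-0.002, -0.0, -1.0]]
wrist_force: [-0.7, -0.3, -1.3]
opening: 31.8
```

```bash
python3 - <<'E'
from h import *
need((574,-57,17),np.radians(7.8)); snap('wrist','w9'); snap('side','d9')
im,c=load('d9');cv2.imwrite('pics/c10.png',cv2.cvtColor(cv2.resize(im[160:260,250:370],None,fx=6,fy=6,interpolation=cv2.INTER_CUBIC),cv2.COLOR_RGB2BGR))
E
```

```text
20.65 pos [573.3 -59.1  16.9] open 31.8 F [-0.7 -0.3 -1.3] T [0.11 0.03 0.01] zaxis [-1.0e-04 -2.3e-03 -1.0e+00]
units [0.007 0.021 0.001] [ 0.0007 -0.      0.0022]
```

View pics/w9.png

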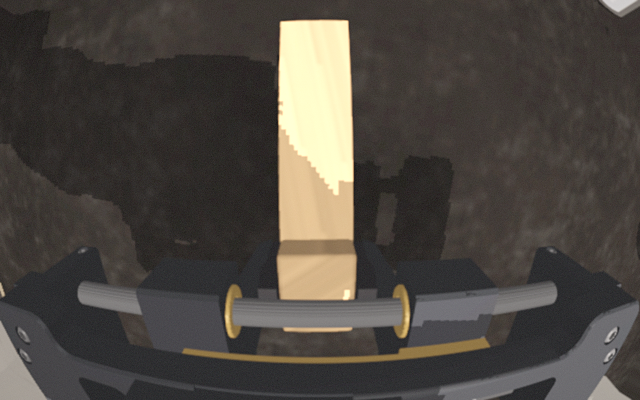

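View pics/c10.png

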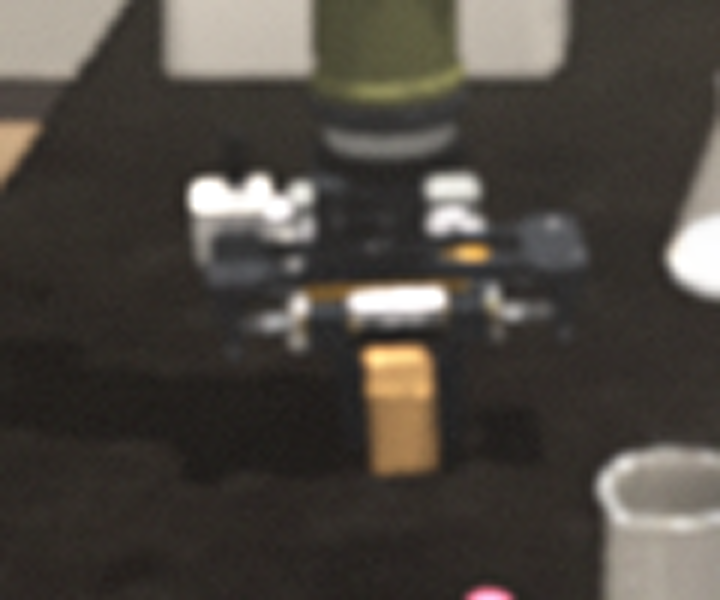

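Call:
arm_command --pt "0 0.04 0 0.0004 0 0.001" --pt "-0.01 0.08 0 0.0003 0 0.001" --pt "-0.012 0.1 0 0 0 0" --pt "-0.014 0.1 0 0 0 0" --pt "-0.014 0.1 0 0 0 0" --pt "-0.012 0.09 0 0 0 0" --pt "-0.01 0.07 0 0 0 0" --pt "0 0.03 0 0 0 0" --pt "0 0 0 0 0 0" --pt "0 0 0 0 0 0"

```text
clock: 21.75
eef_pos: [564.9, 9.4, 16.8]
eef_rot: [[-0.139, 0.99, -0.001], [0.99, 0.139, 0.001], [0.001, -0.001, -1.0]]
wrist_force: [-0.3, 0.2, -1.8]
opening: 31.9
```

```bash
python3 - <<'E'
from h import *
need((564,15.3,16.8),np.radians(7.8)); snap('scene','s10'); need((561.8,31.2,16.8),np.radians(7.8))
im,c=load('s10');cv2.imwrite('pics/c11.png',cv2.cvtColor(cv2.resize(im[170:300,240:400],None,fx=5,fy=4.6,interpolation=cv2.INTER_CUBIC),cv2.COLOR_RGB2BGR))
E
```

```text
21.75 pos [564.9   9.4  16.8] open 31.9 F [-0.3  0.2 -1.8] T [-0.06  0.01  0.02] zaxis [-7.e-04  8.e-04 -1.e+00]
units [-0.009  0.059  0.   ] [-0.0002 -0.0002 -0.001 ]
21.8 pos [564.9   9.3  16.8] open 31.7 F [-0.1  0.1 -0.9] T [-0.02 -0.03 -0.04] zaxis [-7.e-04  7.e-04 -1.e+00]
units [-0.031  0.219  0.   ] [-0.0002 -0.0002 -0.0009]
```

View pics/c11.png

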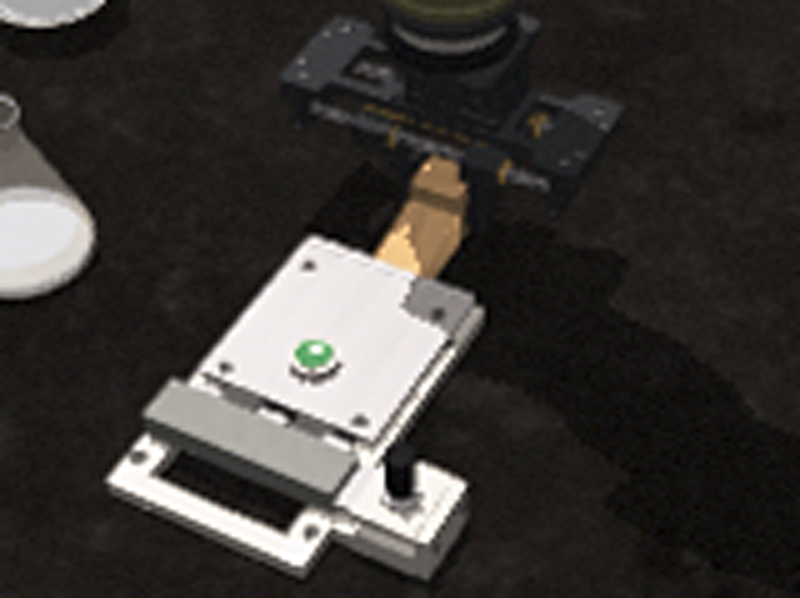

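Call:
arm_command --pt "0 0.02 0 0 0 0" --pt "-0.004 0.03 0 0 0 0" --pt "-0.004 0.03 0 0 0 0" --pt "-0.004 0.03 0 0 0 0" --pt "-0.004 0.02 0 0 0 0" --pt "0 0.01 0 0 0 0" --pt "0 0 0 0 0 0" --pt "0 0 0 0 0 0" --pt "0 0 0 0 0 0" --pt "0 0 0 0 0 0" --force 40

```text
clock: 22.8
eef_pos: [563.7, 18.7, 16.8]
eef_rot: [[-0.133, 0.991, -0.0], [0.991, 0.133, -0.005], [-0.005, -0.001, -1.0]]
wrist_force: [0.0, -2.1, -1.9]
opening: 31.6
```

```bash
python3 - <<'E'
from h import *
need((561.8,31.2,16.8),np.radians(7.8)); snap('scene','s11')
E
```

```text
22.8 pos [563.7  18.7  16.8] open 31.6 F [ 0.  -2.1 -1.9] T [-0.36 -0.14  0.04] zaxis [-1.0e-04 -4.7e-03 -1.0e+00]
units [-0.019  0.125 -0.   ] [ 0.0015 -0.      0.0009]
```

Contact: Fy is about -2 N, with a moment as well. I'll push on in small steps.

Call:
arm_command --pt "-0.004 0.03 0 0.0008 0 0" --pt "-0.004 0.03 0 0.0005 0 0" --pt "-0.004 0.03 0 0.0003 0 0" --pt "-0.004 0.03 0 0.0002 0 0" --pt "-0.004 0.03 0 0.0002 0 0" --pt "0 0.01 0 0 0 0" --pt "0 0 0 0 0 0" --pt "0 0 0 0 0 0" --pt "0 0 0 0 0 0" --pt "0 0 0 0 0 0"

```text
clock: 23.85
eef_pos: [561.9, 25.0, 17.1]
eef_rot: [[-0.123, 0.992, -0.001], [0.992, 0.123, -0.01], [-0.01, -0.002, -1.0]]
wrist_force: [1.5, -3.2, -1.3]
opening: 31.8
```

```bash
python3 - <<'E'
from h import *
need((561.8,31.2,16.8),np.radians(7.8)); snap('scene','s12')
for a in('s11','s12'):
    A=cv2.cvtColor(load('s10')[0],cv2.COLOR_RGB2GRAY);Bm=cv2.cvtColor(load(a)[0],cv2.COLOR_RGB2GRAY)
    # track: front holes, rear holes, bubble, pin-collar, fork
    pts=np.array([[301.5,227.5],[327.5,238],[285,250],[312,261],[303,247],[302,290],[320,278]],np.float32).reshape(-1,1,2)
    q,st,e=cv2.calcOpticalFlowPyrLK(A,Bm,pts,None,winSize=(9,9),maxLevel=1); print(a,(q-pts)[:,0].round(2).tolist())
E
```

```text
23.85 pos [561.9  25.   17.1] open 31.8 F [ 1.5 -3.2 -1.3] T [-0.49 -0.08  0.02] zaxis [-6.0e-04 -9.8e-03 -1.0e+00]
units [-0.001  0.062 -0.003] [ 0.0031 -0.0002  0.004 ]
s11 [[-0.5, 0.6200000047683716], [-1.7599999904632568, 3.0299999713897705], [-0.47999998927116394, 0.6399999856948853], [-0.6100000143051147, 0.6299999952316284], [-0.5099999904632568, 0.6600000262260437], [-0.0, 0.0], [-0.1599999964237213, -0.009999999776482582]]
s12 [[-0.4699999988079071, 0.20999999344348907], [-2.809999942779541, 4.989999771118164], [-0.5199999809265137, 0.5799999833106995], [-0.6000000238418579, 0.6000000238418579], [-0.5199999809265137, 0.5899999737739563], [-0.0, 0.0], [-0.1599999964237213, -0.009999999776482582]]
```

Call:
arm_command --pt "-0.003 0.03 0 0.0015 0 0.001" --pt "-0.003 0.035 0 0.001 0 0.001" --pt "-0.003 0.035 0 0.001 0 0.001" --pt "-0.003 0.035 0 0.0005 0 0.001" --pt "-0.003 0.03 0 0.0005 0 0" --pt "-0.001 0.01 0 0 0 0" --pt "0 0 0 0 0 0" --pt "0 0 0 0 0 0" --pt "0 0 0 0 0 0" --pt "0 0 0 0 0 0"

```text
clock: 24.9
eef_pos: [560.3, 36.5, 16.8]
eef_rot: [[-0.13, 0.991, -0.001], [0.991, 0.13, -0.003], [-0.003, -0.002, -1.0]]
wrist_force: [0.3, -4.4, -1.5]
opening: 31.6
```

```bash
python3 - <<'E'
from h import *
need((561.8,31.2,16.8),np.radians(7.8)); im,c=snap('scene','s13')
for a in('s12','s13'):
    A=cv2.cvtColor(load('s10')[0],cv2.COLOR_RGB2GRAY);Bm=cv2.cvtColor(load(a)[0],cv2.COLOR_RGB2GRAY)
    pts=np.array([[301.5,227.5],[303.5,221.5],[285,250],[312,261],[303,247],[302,290],[320,278]],np.float32).reshape(-1,1,2)
    q,st,e=cv2.calcOpticalFlowPyrLK(A,Bm,pts,None,winSize=(9,9),maxLevel=1); print(a,(q-pts)[:,0].astype(float).round(2).tolist())
c=load('s10')[1]
P=onz(c,301.5,227.5,25); X=np.array([-.136,.991,0])
print(P,'2mm rear',proj(c,P+2*X)-proj(c,P),'1mm up',proj(c,P+[0,0,1])-proj(c,P))
cv2.imwrite('pics/c12.png',cv2.cvtColor(cv2.resize(im[170:300,240:400],None,fx=5,fy=4.6,interpolation=cv2.INTER_CUBIC),cv2.COLOR_RGB2BGR))
E
```

```text
24.9 pos [560.3  36.5  16.8] open 31.6 F [ 0.3 -4.4 -1.5] T [-0.73 -0.15  0.02] zaxis [-0.0014 -0.0028 -1.    ]
units [ 0.015 -0.053  0.   ] [ 0.0009 -0.0004  0.0017]
s12 [[-0.47, 0.21], [-0.52, 0.17], [-0.52, 0.58], [-0.6, 0.6], [-0.52, 0.59], [-0.0, 0.0], [-0.16, -0.01]]
s13 [[-0.57, -0.27], [-0.53, -0.41], [-0.5, 0.54], [-0.57, 0.57], [-0.55, 0.47], [-0.01, 0.0], [-0.15, -0.0]]
[591.64698156 106.88995442  25.        ] 2mm rear [-0.35228963  0.46664954] 1mm up [-0.01754067 -0.22815244]
```

View pics/c12.png

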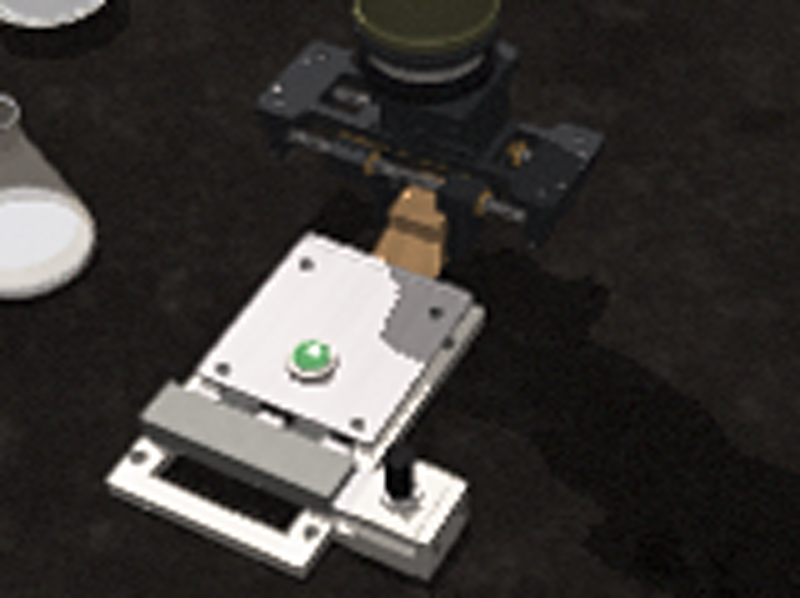

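The front edge is up about 4.5 mm. I'll hold still for one call and check for drift.

Call:
arm_command --pt "0 0 0 0 0 0" --pt "0 0 0 0 0 0" --pt "0 0 0 0 0 0" --pt "0 0 0 0 0 0" --pt "0 0 0 0 0 0" --pt "0 0 0 0 0 0" --pt "0 0 0 0 0 0" --pt "0 0 0 0 0 0" --pt "0 0 0 0 0 0" --pt "0 0 0 0 0 0"

```text
clock: 25.95
eef_pos: [560.3, 36.5, 16.8]
eef_rot: [[-0.13, 0.991, -0.001], [0.991, 0.13, -0.003], [-0.003, -0.002, -1.0]]
wrist_force: [1.2, -3.8, -2.0]
opening: 31.6
```

```bash
python3 - <<'E'
from h import *
need((561.8,31.2,16.8),np.radians(7.8)); im,c=snap('scene','s14')
A=cv2.cvtColor(load('s10')[0],cv2.COLOR_RGB2GRAY);Bm=cv2.cvtColor(im,cv2.COLOR_RGB2GRAY)
pts=np.array([[301.5,227.5],[303.5,221.5],[285,250],[312,261],[303,247],[302,290],[320,278]],np.float32).reshape(-1,1,2)
q,st,e=cv2.calcOpticalFlowPyrLK(A,Bm,pts,None,winSize=(9,9),maxLevel=1); print((q-pts)[:,0].astype(float).round(2).tolist())
need((561.8,31.2,16.8),np.radians(7.8))
E
```

```text
25.95 pos [560.3  36.5  16.8] open 31.6 F [ 1.2 -3.8 -2. ] T [-0.76 -0.19 -0.02] zaxis [-0.0014 -0.0028 -1.    ]
units [ 0.015 -0.053  0.   ] [ 0.0009 -0.0004  0.0017]
[[-0.57, -0.27], [-0.53, -0.41], [-0.5, 0.54], [-0.57, 0.57], [-0.55, 0.47], [-0.0, -0.0], [-0.16, -0.0]]
26.0 pos [560.3  36.5  16.8] open 31.5 F [ 1.2 -4.  -1.2] T [-0.7  -0.26  0.02] zaxis [-0.0014 -0.0028 -1.    ]
units [ 0.015 -0.053  0.   ] [ 0.0009 -0.0005  0.0017]
```

Stable, so I'm handing it in.

```bash
python3 -c "
from h import *
print(ctrl.sign_off())"
```

```text
the job is handed in; nothing more can be done
None
```

The pin is seated in the fork and the wedge holds the plate's front edge about 4.5 mm up. I handed the job in at about 26 s. Sign-off gives no verdict, so the result rests on my own checks.

- **Pin:** I took the black-knobbed pin, not the pink one, out of its parking block and lowered it into the fork with no side load. The gripper height when the collar seated was 54.7 mm, the same as in the parking block, and a further push did not move it. I then let it go. Later pictures show it standing on the fork, and it did not move between them.
- **Wedge:** I gripped it by its block, turned it square and pushed it along the bench under the plate. It is within about 0.3° of square by my measurement of the stand, and the tool leans only 0.003 rad. In the last readings the fingers were closed at 31.6 mm on the block, with a steady push of about 4 N.
- **Lift:** Two measurements agree roughly: 4 to 4.4 mm from the picture shift and about 4.9 mm from the wedge travel after the pin's 2 mm of play. Nothing changed over a further second of holding.
- **Not checked:** I did not measure the glassware again at the end; the gripper stayed clear of it throughout. The scene camera put the pin and fork hole about 1 to 3 mm off the wrist camera in x, so I used the wrist view, corrected for its offset.

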